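# Lock the model boat's turning cradle on its shaft flat

## Robot

A 7-joint arm with a two-finger parallel gripper is mounted at the origin on the work surface. World frame = base frame: x ahead of the robot, y to its left, z up, the work surface at z = 0. Lengths are in mm, angles in rad, forces in N, time in s.
With the tool pointing down it reaches from about 400 to 875 mm from the base axis. Payload 4.4 kg.
Tool frame: the origin (TCP) lies on the front face of the gripper's body, between the roots of the fingers; the fingertips stand 73 mm ahead of it and the grasp point (between the pads) lies 54 mm ahead of it; z points along the fingers, y is the line along which they close (so a half turn about z gives the same grasp; the last joint's range is limited). The gripper opens to 85 mm and grips with 20 to 120 N. Pads are 22 mm wide; open, the fingers measure 114 mm over their backs; the gripper's body (76 mm by 85 mm) begins 54 mm behind the grasp point. The pads swing forward as they close: fully open they stand 13 mm farther back than shut.
Start: joints at [1.181, 0.628, 0.038, 1.517, -0.027, 0.996, -0.02], TCP at [206.836, -616.227, 303.913] pointing down, gripper open.
Joint ranges: [-3.06, 3.06], [-0.37, 2.12], [-1.25, 1.32], [0.18, 2.47], [-1.1, 4.24], [0.23, 1.98], [-2.94, 2.94]. Speed limits (rad/s): [2.57, 2.57, 3.14, 3.14, 3.14, 3.14, 3.14].

## Interface

Orientations are given as a unit quaternion [w, x, y, z].
In Python, from rig import sensors, camera, env gives the robot as it stands. The module is installed in compiled form; this text tells all that it offers.
- The arm moves only by the shell command python3 -m creep 'ROWS' [FORCE]. ROWS is JSON, a list of rows, each an object of numbers: "dx", "dy", "dz": the shift along the tool's x, y, z as a fraction of full scale; "yaw": the turn about the tool's z as a fraction of full scale; "hand": the closure, from 0 (fully open) to 1 (shut). A call has 1 to 5 rows; each row is the pose to reach, as a shift and turn from the pose commanded when the call began, along the tool's axes at that moment, turning the shorter way round; what a row does not reach only later rows make up. Full scale, the value 1, is 40 cm for a shift and 180 degrees for a turn. A row lasts 1/8 s, in which the tool goes at most 62.5 mm and 10.7 degrees, less where a joint would pass 70% of its speed; a pose out of reach is approached as far as the arm can. A call with a number of a shift or a turn outside -1 to 1 is refused whole. A call with a gripper value outside its range is refused whole. The fingers move at their own pace and stop on an object; FORCE is the grip in N (left out, the last holds). Time passes only in rows, so rows that repeat a pose let the fingers close. It gives the time, the measured TCP pose, the force, the opening and the grip force at its end, in the units of the state.
- sensors.get_obs(): the state, without advancing time (a new reading comes with each control period).
- camera(name): name is "scene" or "side" or "wrist"; returns a dict with "color" (420x560x3 uint8, blue, green, red), "K" (3x3 intrinsics, pixels), "world_from_camera" (4x4, takes a point from camera to world coordinates). Camera axes: x right, y down, z forward; pixel columns grow to the right and rows downward; lengths in mm; the calibration is good to about 2 mm. The wrist camera is an equidistant fisheye: a pixel r from the principal point sees the ray r / f radians off the axis. A picture is of the moment at which its call begins. There is no depth.
- env.sign_off(): hands the job in; it is judged then, once.
The state is a dict: "time_s": time; "joints": joint angles; "qd": joint speeds; "tau": joint torques, N m; "tool_pos": TCP position; "orientation": TCP orientation; "force": force on the tool from outside, world axes, zero at the start; "wrist_torque": the same for the moment, N m; "width": finger opening in mm; "grasp_force": force on a finger pad.
Only numpy, scipy, OpenCV 4.12 (cv2) and the standard library are available. Lean on these libraries where they do the work, as an engineer would, in place of code of your own. Each camera call takes 0.05 s, during which the arm holds its last target. There are 200 camera calls.

## Task

The model boat hangs half rolled over in its turning cradle: crank it round until the boat is deck up, so that the flat on the steel shaft faces the setscrew in the top of the headstock. Then take the red T-handled hex key, gently work it fully down into that screw and tighten clockwise to half a newton metre by feel (0.4 to 0.65 will do; more bruises the flat); leave the key standing in the screw for the next turn and let go. The hull's paint is wet, so turn it by the crank only, and leave the other things on the bench where they are.

Things in the scene. Friction and masses are not known exactly. Their poses are not given: they have to be found in the camera images.
- roll (a joint): Turn of the horizontal shaft with crank and boat, rad. 0: the flat faces straight up at the setscrew, deck and crank arm point up. Positive: crank and deck lean towards the robot (headstock -x). Starts between 0.5 and 1.2; stops at +-1.6. The bearing drags with about 0.25 N m and holds the shaft where it is left.
- crank_handle (a point): Middle of the crank's wooden grip, a round sleeve 24 mm thick and 76 mm long that spins freely on its pin, parallel to the shaft. Its centre line runs 75 mm from the shaft's axis: straight above it when roll is 0, towards the headstock's -x side when roll is positive.
- headstock: Green cast headstock, 72 mm wide (x), 46 mm thick (y). Origin on the bench under the setscrew; z up, y along the shaft from boat to crank, x away from the robot. Shaft axis 110 mm above the origin. Crank arm at y 59 to 73 mm, crank grip at y 79 to 155 mm; face plate and boat at y below -50 mm. On top a boss 34 mm wide, its top at z 163 mm, holds the vertical setscrew.
- screw_mouth (a point): Centre of the boss's top face, on the setscrew's vertical axis; axes as the headstock's. A countersink 22 mm wide at the top narrows to 13 mm at 6 mm depth, where the screw's face with its hex socket lies.
- screw_face (a point): Centre of the screw's face, 6 mm below the mouth. Hex socket 10 mm across flats, about 1 mm play, 15 mm deep. How the hexagon is turned is not known: it repeats every 60 degrees and the key drops in only within about 5 degrees. The screw drags with 0.2 N m, tightens clockwise seen from above and meets the flat after 0.7 to 1.5 rad of its own turning; then the torque climbs, by 1 to 2 N m per rad of handle.
- arbor: The steel shaft, 34 mm thick, dark, with one bright flat 20 mm wide; turns with roll. Origin on its axis under the setscrew, z towards the flat. If the flat does not face up, the screw meets the round of the shaft about 0.4 rad earlier; a shaft askew by under 0.2 rad is drawn to within about 4 degrees as the screw beds on the flat.
- hull: The model boat, 390 mm long, 124 mm wide: white hull, dark rail, green deck, white cabin with dark roof. Freshly painted. It lies along the shaft from 75 to 465 mm beyond the headstock and reaches up to 85 mm from the shaft's axis. Origin on the axis under the setscrew, z towards the deck.
- hex_key: T-handled hex key, 10 mm across flats, red handle, 110 g, 130 mm tall; stands in one of the three holes of the stand. Origin at the tip's lower end, z up along the shank, x along the handle bar, hexagon corners on x and every 60 degrees.
- key_tip (a point): Centre of the red key's lower end.
- key_handle (a point): Centre of the red key's handle bar, 118 mm above the tip. The bar is 90 mm long (along the key's x), 18 mm wide, 24 mm high (its top 130 mm above the tip).
- key_stand: Dark wooden block 260 x 60 x 55 mm, origin under its centre. Three holes 14 mm wide, 43 mm deep (floor 12 mm above the bench) in a row along its x at -88, 0 and 88 mm, with the keys standing in them, handle bars across the row.
- blue_key: T-handled hex key, 8 mm, blue handle, otherwise like the red one. Leave it in the stand.
- yellow_key: T-handled hex key, 6 mm, yellow handle, otherwise like the red one. Leave it in the stand.
- tin_green: Paint tin, green and white, 90 mm wide, 105 mm tall. Origin under its centre, as for all tins.
- tin_yellow: Paint tin, yellow and bare metal, 84 mm wide, 95 mm tall.
- tin_red: Paint tin, red and white, 84 mm wide, 100 mm tall.
- tin_small: Small dark paint tin, 60 mm wide, 65 mm tall.
- brush_jar: Glass jar with brushes, 68 mm wide, 210 mm tall with the brushes. Origin under its centre.
- screwdriver: Screwdriver with yellow handle lying on the bench.
- hammer: Hammer lying on the bench.
There are look-alikes about, which are no part of the job. Leave any brown, pink or turquoise look-alike of the hex_key alone.

How it is judged (in metres and radians):
On the way, in this order (a step that is already met when the one before it is completed fails the run):
1. the boat is turned deck up: the shaft's flat faces the setscrew to within 5 degrees, at rest (value of joint roll between -0.09 and 0.09 rad and velocity of joint roll between -0.03 and 0.03 rad/s), for 0.3 s.
2. the red key is down in the setscrew's socket, its tip at least 16 mm below the mouth, upright (horizontal distance between key_tip and screw_mouth below 0.004 m and z of key_tip in the frame of screw_mouth below -0.016 m and angle between hex_key's own z axis and vertical below 0.14 rad), for 0.1 s.
3. the screw is tightened on the flat with at least 0.35 N m at the key (it bears on the shaft's flat with over 5 N) (contact force between headstock and arbor above 5 N and value of joint roll between -0.09 and 0.09 rad), for 0.1 s.
At the end, for the whole second after the job is handed in: The setscrew still bears on the shaft's flat (over 1.5 N), the shaft is within 5 degrees of deck up, and the red key stands at rest in the screw's socket: tip at least 16 mm below the mouth and within 4 mm of its axis, within 8 degrees of upright (all of step 2 and contact force between headstock and arbor above 1.5 N and value of joint roll between -0.09 and 0.09 rad and linear speed of hex_key below 0.02 m/s); the robot touches nothing.
It fails at once if the key is rammed with over 30 N against the headstock or the screw's face, its tip not yet in the socket (contact force between hex_key and headstock above 30 N and z of key_tip in the frame of screw_mouth above -0.0072 m).
It fails at once if the screw is overtightened (about 0.7 N m at the key; over 17 N on the shaft's flat) (contact force between headstock and arbor above 17 N).
It fails at once if the wet hull is touched (contact force between hull and anything else above 0.5 N).
It fails at once if another key, a tin, the brush jar, the screwdriver or the hammer is moved by over 30 mm (distance of any of blue_key, yellow_key, tin_green, tin_yellow, tin_red, tin_small, brush_jar, screwdriver, hammer from where it was at the start of the episode above 0.03 m).
It also fails if it takes over 67 s, if anything falls off the work surface, if the arm or the gripper's body presses on something with over 40 N, if the wrist force passes 120 N, or if a joint passes its speed limit or range.

## Working session

There is one attempt and no reset: what is moved stays moved. The work goes in short steps, Python scripts to look and compute and a shell command to move; the robot and the scene stay as the last step left them, time stands still between calls to the robot, and variables do not carry over. Pictures are saved under pics/ and viewed, at most 11 in all, crops included, and the job is handed in when it is done.

```bash
mkdir -p pics; cat > h.py <<'E'
import numpy as np, cv2
from rig import sensors, camera, env
from scipy.spatial.transform import Rotation as R
def snap(n,f):
    c=camera(n); cv2.imwrite('pics/'+f+'.png',c['color']); np.savez('pics/'+f+'.npz',K=c['K'],T=c['world_from_camera']); return c
def ray(f,u,v,fish=False):
    d=np.load('pics/'+f+'.npz'); K,T=d['K'],d['T']
    x=(u-K[0,2])/K[0,0]; y=(v-K[1,2])/K[1,1]
    if fish:
        r=np.hypot(x,y); s=np.sin(r)/max(r,1e-9); p=np.array([x*s,y*s,np.cos(r)])
    else: p=np.array([x,y,1.])
    p=T[:3,:3]@p; return T[:3,3],p/np.linalg.norm(p)
def atz(f,u,v,z,fish=False):
    o,d=ray(f,u,v,fish); return o+d*(z-o[2])/d[2]
def tri(*rs):
    A=0;b=0
    for o,d in rs:
        M=np.eye(3)-np.outer(d,d); A=A+M; b=b+M@o
    return np.linalg.solve(A,b)
def proj(f,p,fish=False):
    d=np.load('pics/'+f+'.npz'); K,T=d['K'],d['T']
    q=T[:3,:3].T@(np.asarray(p)-T[:3,3])
    if fish:
        r=np.hypot(q[0],q[1]); a=np.arctan2(r,q[2]); q=np.array([q[0]/r*a,q[1]/r*a,1])
    else: q=q/q[2]
    return (K@q)[:2]
def tool():
    s=sensors.get_obs(); q=s['orientation']; M=R.from_quat([q[1],q[2],q[3],q[0]]).as_matrix()
    return np.array(s['tool_pos']),M,s
E
python3 - <<'E'
from h import *
np.set_printoptions(precision=3,suppress=True)
for n in ('scene','side'):
    c=snap(n,n+'0'); print(n,c['K'],c['world_from_camera'])
c=snap('wrist','wrist0'); print(c['K'],c['world_from_camera'])
p,M,s=tool(); print(p,M,s)
E
```

```text
scene [[438.981   0.    280.355]
 [  0.    438.981 204.369]
 [  0.      0.      1.   ]] [[  -0.531    0.542   -0.651 1379.939]
 [   0.847    0.359   -0.392  605.108]
 [   0.021   -0.76    -0.65   951.532]
 [   0.       0.       0.       1.   ]]
side [[478.734   0.    285.32 ]
 [  0.    478.734 209.749]
 [  0.      0.      1.   ]] [[  -0.978   -0.156    0.137  335.454]
 [  -0.208    0.712   -0.671 1061.556]
 [   0.007   -0.685   -0.729 1221.823]
 [   0.       0.       0.       1.   ]]
[[325.192   0.    288.325]
 [  0.    325.192 211.082]
 [  0.      0.      1.   ]] [[   0.318   -0.899   -0.302  284.513]
 [  -0.948   -0.302   -0.099 -588.948]
 [  -0.002    0.318   -0.948  372.797]
 [   0.       0.       0.       1.   ]]
[ 206.716 -615.876  303.189] [[ 0.948  0.318 -0.   ]
 [ 0.318 -0.948  0.001]
 [-0.    -0.001 -1.   ]] {'time_s': 0.15, 'joints': array([ 1.181,  0.629,  0.038,  1.518, -0.027,  0.996, -0.02 ]), 'qd': array([-0.   , -0.003,  0.002, -0.002,  0.001,  0.   ,  0.   ]), 'tau': array([  0.002, -56.38 ,   1.228, -19.365,   0.011,   0.007,   0.   ]), 'tool_pos': array([ 206.716, -615.876,  303.189]), 'orientation': array([-0.001,  0.987,  0.161, -0.   ]), 'force': array([ 0.476, -0.197, -0.868]), 'wrist_torque': array([ 0.036, -0.006, -0.006]), 'grasp_force': 0.0, 'width': 85.44462463339127}
```

View pics/scene0.png

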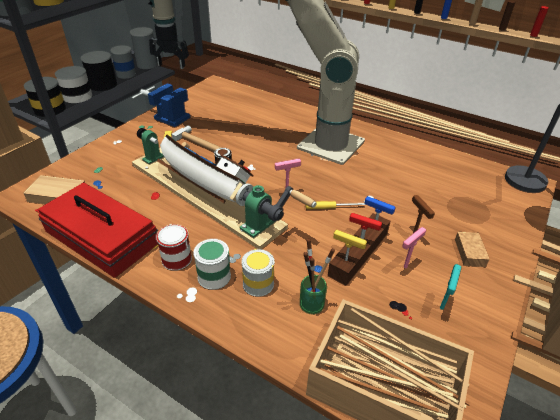

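View pics/side0.png

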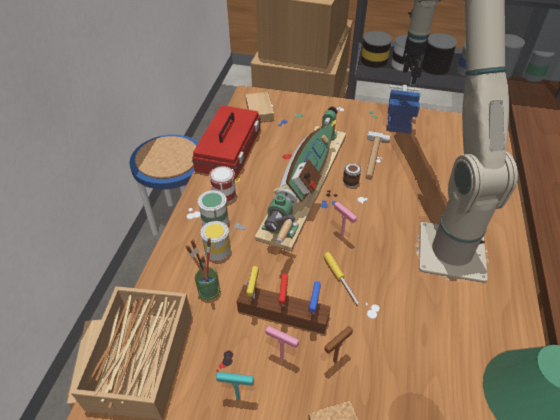

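Scene view: the red key is in the stand's middle hole at scene (365,221) and side (284,289). It could be mistaken for blue (380,205), yellow (350,239), pink (288,165) and (414,238), brown (423,205), or turquoise (455,280). The headstock is at scene (260,208) and side (283,208), with the crank grip at scene (303,198) and side (285,229). I'll check these in one enlarged crop.

```bash
python3 - <<'E'
from h import *
a=cv2.imread('pics/scene0.png'); b=cv2.imread('pics/side0.png')
def cr(i,x,y,w,h): return cv2.resize(i[y:y+h,x:x+w],None,fx=400/w,fy=300/h,interpolation=cv2.INTER_CUBIC)
print('scale 4')
o=np.vstack([np.hstack([cr(a,225,170,100,75),cr(b,245,185,100,75)]),np.hstack([cr(a,325,190,100,75),cr(b,235,260,100,75)])])
cv2.imwrite('pics/crop0.png',o)
E
```

```text
scale 4
```

View pics/crop0.png

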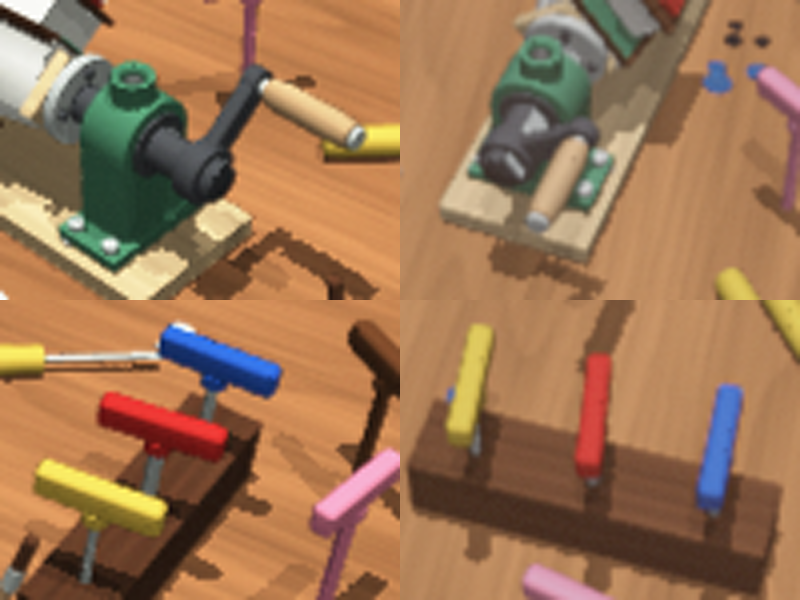

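```bash
python3 - <<'E'
from h import *
np.set_printoptions(precision=1,suppress=True)
S=lambda x,y:ray('scene0',x,y); D=lambda x,y:ray('side0',x,y)
s=lambda x,y:S(225+x/4,170+y/4); d=lambda x,y:D(245+x/4,185+y/4)
m=tri(s(133,75),d(143,50)); print('mouth',m, atz('scene0',258.2,188.8,163),atz('side0',280.7,197.5,163))
gi=tri(s(262,88),d(173,143)); go=tri(s(355,137),d(140,218)); print('grip',gi,go,np.linalg.norm(go-gi))
k=lambda x,y:S(325+x/4,190+(y-300)/4); l=lambda x,y:D(235+(x-400)/4,260+(y-300)/4)
for n,a,b in (('red',(163,427),(594,415)),('redL',(103,412),(589,470)),('redR',(225,443),(599,358)),('blue',(220,360),(720,448)),('yel',(101,497),(471,384))):
  print(n,tri(k(*a),l(*b)))
print('redL/R swap',tri(k(103,412),l(599,358)),tri(k(225,443),l(589,470)))
y=go-gi; y[2]=0; y/=np.linalg.norm(y); print('yaw of y',np.degrees(np.arctan2(y[1],y[0])))
x=np.array([y[1],-y[0],0]); c=(gi+go)/2
r=c-m; print('grip centre in headstock',r@x,r@y,c[2]-110,'roll',np.arctan2(-r@x,c[2]-110))
E
```

```text
mouth [560.6  35.9 158.7] [566.1  40.1 163. ] [559.9  38.9 163. ]
grip [518.6 120.8 154.6] [527.2 200.5 154.7] 80.19966113849266
red [485.5 344.9 128.1]
redL [480.4 325.8  92. ]
redR [493.2 366.5 169.3]
blue [397.3 351.8 128.5]
yel [573.1 338.7 129.2]
redL/R swap [492.3 300.9 127.9] [479.3 388.4 129.8]
yaw of y 83.80483812679748
grip centre in headstock -50.97774023413407 119.93300774482685 44.62053394047197 roll 0.8517995740350915
```

```bash
cat >> h.py <<'E'
def go(x,y,z,ydir=None):
    "fractions to bring the grasp point to x,y,z; ydir = world angle (deg) of tool y"
    p,M,s=tool(); g=p+54*M[:,2]; d=M.T@(np.array([x,y,z])-g)/400
    o='dx %.4f dy %.4f dz %.4f'%tuple(d)
    a=np.degrees(np.arctan2(M[1,1],M[0,1]))
    if ydir is not None:
        t=-((ydir-a+90)%180-90); o+=' yaw %.4f (or %.4f)'%(t/180,(t-np.sign(t)*180)/180)
    print('g',g.round(1),'ydir %.1f'%a,o,'w %.1f grip %.1f F'%(s['width'],s['grasp_force']),s['force'].round(1),'T',np.round(s['wrist_torque'],2),'t %.2f'%s['time_s'])
E
python3 - <<'E'
from h import *
print('pink',tri(ray('scene0',288,164),ray('side0',345,211)))
go(523,160,270,-6.2)
E
```

```text
pink [358.32612595  14.69470541 119.78928275]
g [ 206.7 -615.8  249.2] ydir -71.4 dx 1.3667 dy -1.5872 dz -0.0497 yaw -0.3625 (or 0.6375) w 85.4 grip 0.0 F [ 0.5 -0.2 -0.9] T [ 0.04 -0.01 -0.01] t 0.15
```

```bash
python3 -m creep '[{"dx":0.11,"dy":-0.12,"dz":-0.05},{"dx":0.21,"dy":-0.24,"dz":-0.05},{"dx":0.31,"dy":-0.36,"dz":-0.05},{"dx":0.41,"dy":-0.48,"dz":-0.05},{"dx":0.51,"dy":-0.6,"dz":-0.05}]'
python3 -m creep '[{"dx":0.1,"dy":-0.12},{"dx":0.2,"dy":-0.24},{"dx":0.3,"dy":-0.36},{"dx":0.4,"dy":-0.48},{"dx":0.5,"dy":-0.6}]'
python3 -c "
from h import *
go(523,160,270,-6.2)"
```

```text
g [ 206.7 -615.8  249.2] ydir -71.4 dx 1.3667 dy -1.5872 dz -0.0497 yaw -0.3625 (or 0.6375) w 85.4 grip 0.0 F [ 0.5 -0.2 -0.9] T [ 0.04 -0.01 -0.01] t 0.15invalid input at $[0]: expected keys dx, dy, dz, yaw, hand
invalid input at $[0]: expected keys dx, dy, dz, yaw, hand
```

All five keys are required in each row.

```bash
python3 -m creep '[{"dx":0.51,"dy":-0.6,"dz":-0.05,"yaw":-0.2,"hand":0},{"dx":0.51,"dy":-0.6,"dz":-0.05,"yaw":-0.2,"hand":0},{"dx":0.51,"dy":-0.6,"dz":-0.05,"yaw":-0.2,"hand":0},{"dx":0.51,"dy":-0.6,"dz":-0.05,"yaw":-0.2,"hand":0},{"dx":0.51,"dy":-0.6,"dz":-0.05,"yaw":-0.2,"hand":0}]'
python3 -c "
from h import *
go(523,160,270,-6.2)"
```

```text
time_s: 0.78
tool_pos: [323.2, -324.8, 323.9]
orientation: [0.0, 0.889, 0.458, 0.0]
force: [1.6, 0.5, -0.2]
width: 85.3
grasp_force: 0.0
g [ 323.2 -324.8  269.9] ydir -35.4 dx 1.2770 dy -0.2956 dz -0.0001 yaw -0.1624 (or 0.8376) w 85.3 grip 0.0 F [ 1.6  0.5 -0.2] T [ 0.04 -0.07 -0.04] t 0.78
```

```bash
python3 -m creep '[{"dx":0.64,"dy":-0.148,"dz":0,"yaw":0,"hand":0},{"dx":0.64,"dy":-0.148,"dz":0,"yaw":0,"hand":0},{"dx":0.64,"dy":-0.148,"dz":0,"yaw":0,"hand":0},{"dx":0.64,"dy":-0.148,"dz":0,"yaw":0,"hand":0},{"dx":0.64,"dy":-0.148,"dz":0,"yaw":0,"hand":0}]'
python3 -c "
from h import *
go(523,160,270,-6.2)"
```

```text
time_s: 1.4
tool_pos: [424.2, -79.6, 323.9]
orientation: [-0.0, 0.887, 0.462, 0.001]
force: [-0.1, -0.2, 0.3]
width: 85.0
grasp_force: 0.0
g [424.3 -79.5 269.9] ydir -35.0 dx 0.6319 dy -0.1414 dz 0.0010 yaw -0.1600 (or 0.8400) w 85.0 grip 0.0 F [-0.1 -0.2  0.3] T [-0.04  0.04  0.06] t 1.40
```

```bash
python3 -m creep '[{"dx":0.63,"dy":-0.14,"dz":0,"yaw":-0.16,"hand":0},{"dx":0.63,"dy":-0.14,"dz":0,"yaw":-0.16,"hand":0},{"dx":0.63,"dy":-0.14,"dz":0,"yaw":-0.16,"hand":0},{"dx":0.63,"dy":-0.14,"dz":0,"yaw":-0.16,"hand":0},{"dx":0.63,"dy":-0.14,"dz":0,"yaw":-0.16,"hand":0}]'
python3 - <<'E'
from h import *
go(523,160,270,-6.2)
snap('wrist','wrist1')
E
```

```text
time_s: 2.02
tool_pos: [524.3, 158.2, 323.5]
orientation: [-0.001, 0.745, 0.667, 0.001]
force: [-0.0, -0.5, -0.0]
width: 85.7
grasp_force: 0.0
g [524.3 158.4 269.5] ydir -6.3 dx 0.0036 dy -0.0036 dz -0.0013 yaw -0.0008 (or 0.9992) w 85.7 grip 0.0 F [-0.  -0.5 -0. ] T [-0.04 -0.02 -0.06] t 2.02
```

View pics/wrist1.png

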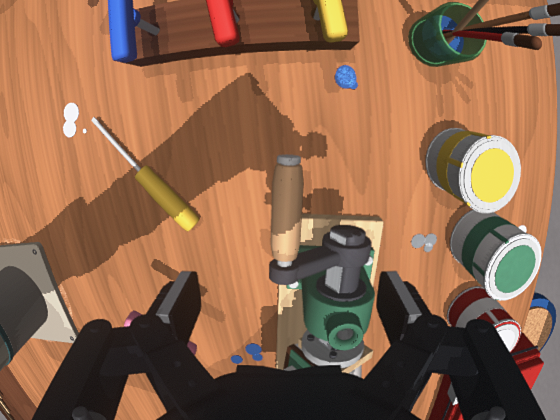

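The wrist view shows the grip from about (288,163) to (285,260), nearly along image vertical. The screw boss is at (347,333).

```bash
python3 - <<'E'
from h import *
np.set_printoptions(precision=1,suppress=True)
f='wrist1'
print('mouth',atz(f,347,333,163,1)); a=atz(f,285,258,155,1); b=atz(f,288,164,155,1); print('grip',a,b,'dir',np.degrees(np.arctan2(*(b-a)[[1,0]])))
print('hub end',atz(f,350,233,110,1), proj(f,[561,37,163],1),proj(f,[523,160,155],1))
E
```

```text
mouth [565.3  41.8 163. ]
grip [517.6 121.9 155. ] [528.6 198.3 155. ] dir 81.80540474452688
hub end [579.  118.5 110. ] [342.5 337.5] [286.4 213.4]
```

```bash
python3 -m creep '[{"dx":0.004,"dy":-0.004,"dz":0.29,"yaw":0.004,"hand":0},{"dx":0.004,"dy":-0.004,"dz":0.29,"yaw":0.004,"hand":0},{"dx":0.004,"dy":-0.004,"dz":0.29,"yaw":0.004,"hand":0},{"dx":0.004,"dy":-0.004,"dz":0.29,"yaw":0.004,"hand":0.5},{"dx":0.004,"dy":-0.004,"dz":0.29,"yaw":0.004,"hand":1}]' 40
python3 -m creep '[{"dx":0,"dy":0,"dz":0,"yaw":0,"hand":1},{"dx":0,"dy":0,"dz":0,"yaw":0,"hand":1},{"dx":0,"dy":0,"dz":0,"yaw":0,"hand":1},{"dx":0,"dy":0,"dz":0,"yaw":0,"hand":1}]'
python3 - <<'E'
from h import *
go(523,160,154,-7)
E
```

```text
time_s: 2.7
tool_pos: [523.5, 155.7, 210.1]
orientation: [0.001, 0.751, 0.66, 0.002]
force: [0.2, -0.1, 0.9]
width: 51.6
grasp_force: 0.0
time_s: 3.2
tool_pos: [521.6, 156.0, 208.0]
orientation: [-0.0, 0.751, 0.66, -0.0]
force: [-2.8, 0.4, 5.0]
width: 22.6
grasp_force: 39.2
g [521.5 156.  154. ] ydir -7.4 dx 0.0105 dy 0.0023 dz 0.0000 yaw -0.0021 (or 0.9979) w 22.6 grip 39.2 F [-2.8  0.4  5. ] T [ 0.09  0.69 -0.3 ] t 3.20
```

```bash
python3 -m creep '[{"dx":0,"dy":0.012,"dz":-0.014,"yaw":0,"hand":1},{"dx":0,"dy":0.026,"dz":-0.027,"yaw":0,"hand":1},{"dx":0,"dy":0.041,"dz":-0.038,"yaw":0,"hand":1},{"dx":0,"dy":0.041,"dz":-0.038,"yaw":0,"hand":1}]'
python3 - <<'E'
from h import *
go(523,160,154,-7)
E
```

```text
time_s: 3.7
tool_pos: [536.9, 153.7, 223.3]
orientation: [-0.001, 0.751, 0.66, -0.002]
force: [-8.2, 0.6, 7.4]
width: 22.6
grasp_force: 40.7
g [536.7 153.6 169.3] ydir -7.4 dx 0.0115 dy -0.0358 dz 0.0383 yaw -0.0020 (or 0.9980) w 22.6 grip 40.7 F [-8.2  0.6  7.4] T [ 0.12  1.62 -0.25] t 3.70
```

```bash
python3 -m creep '[{"dx":0,"dy":0.017,"dz":-0.013,"yaw":0,"hand":1},{"dx":0,"dy":0.034,"dz":-0.022,"yaw":0,"hand":1},{"dx":0,"dy":0.05,"dz":-0.028,"yaw":0,"hand":1},{"dx":0,"dy":0.05,"dz":-0.028,"yaw":0,"hand":1}]'
python3 - <<'E'
from h import *
go(523,160,154,-7)
E
```

```text
time_s: 4.2
tool_pos: [558.4, 150.3, 234.7]
orientation: [0.0, 0.751, 0.66, -0.001]
force: [-4.3, -1.6, 4.5]
width: 23.1
grasp_force: 40.4
g [558.3 150.3 180.7] ydir -7.4 dx 0.0128 dy -0.0907 dz 0.0667 yaw -0.0023 (or 0.9977) w 23.1 grip 40.4 F [-4.3 -1.6  4.5] T [-0.17  0.81 -0.23] t 4.20
```

```bash
python3 -m creep '[{"dx":0,"dy":0.019,"dz":-0.006,"yaw":0,"hand":1},{"dx":0,"dy":0.038,"dz":-0.009,"yaw":0,"hand":1},{"dx":0,"dy":0.057,"dz":-0.01,"yaw":0,"hand":1},{"dx":0,"dy":0.057,"dz":-0.01,"yaw":0,"hand":1},{"dx":0,"dy":0.057,"dz":-0.01,"yaw":0,"hand":1}]'
python3 - <<'E'
from h import *
go(581.1,147.5,154,-7)
E
```

```text
time_s: 4.82
tool_pos: [582.2, 146.7, 238.3]
orientation: [0.001, 0.751, 0.66, 0.001]
force: [2.0, -5.6, 2.2]
width: 23.0
grasp_force: 40.1
g [582.4 146.6 184.3] ydir -7.4 dx 0.0018 dy -0.0037 dz 0.0758 yaw -0.0024 (or 0.9976) w 23.0 grip 40.1 F [ 2.  -5.6  2.2] T [-1.   -0.33 -0.23] t 4.83
```

```bash
python3 -m creep '[{"dx":0,"dy":0,"dz":0,"yaw":0,"hand":0},{"dx":0,"dy":0,"dz":0,"yaw":0,"hand":0},{"dx":0,"dy":0,"dz":0,"yaw":0,"hand":0},{"dx":0,"dy":0,"dz":-0.15,"yaw":0,"hand":0},{"dx":0,"dy":0,"dz":-0.3,"yaw":0,"hand":0}]'
python3 -m creep '[{"dx":0.1,"dy":0,"dz":0,"yaw":0,"hand":0},{"dx":0.1,"dy":0,"dz":0,"yaw":0,"hand":0}]'
python3 - <<'E'
from h import *
go(485.5,345,250,8.5)
c=snap('wrist','wrist2')
cv2.imwrite('pics/wrist2c.png',cv2.resize(c['color'],(800,600),interpolation=cv2.INTER_CUBIC))
E
```

```text
time_s: 5.45
tool_pos: [580.4, 148.5, 359.0]
orientation: [-0.001, 0.751, 0.661, -0.0]
force: [1.0, 0.3, 0.2]
width: 85.3
grasp_force: 0.0
time_s: 5.7
tool_pos: [585.3, 192.3, 359.2]
orientation: [-0.001, 0.749, 0.662, 0.002]
force: [-1.3, -0.1, -0.7]
width: 85.2
grasp_force: 0.0
g [585.4 192.5 305.2] ydir -7.0 dx 0.3471 dy -0.2948 dz 0.1391 yaw -0.0864 (or 0.9136) w 85.2 grip 0.0 F [-1.3 -0.1 -0.7] T [ 0.    0.09 -0.01] t 5.70
```

View pics/wrist2c.png

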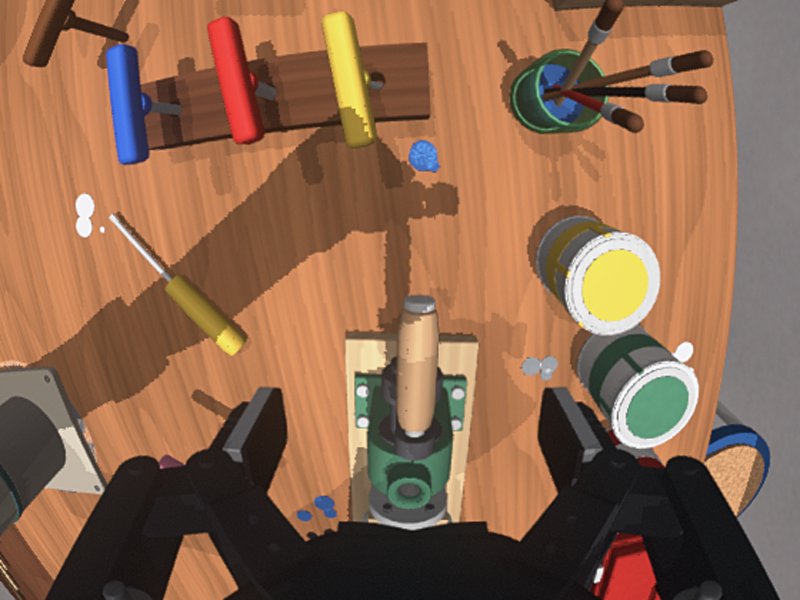

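The crank now points up, with the grip from (420,305) to (415,430) in the enlargement. The mouth is at (410,489), and the red bar runs from (222,22) to (250,138).

```bash
python3 - <<'E'
from h import *
np.set_printoptions(precision=1,suppress=True)
f='wrist2'; A=lambda u,v,z:atz(f,u*.7,v*.7,z,1)
m=A(410,489,163); print('mouth',m)
a=A(415,428,185);b=A(420,308,185);print('grip',a,b,np.degrees(np.arctan2(*(b-a)[[1,0]])))
for n,p,q in(('red',(220,22),(249,137)),('blue',(122,50),(133,158)),('yel',(339,17),(361,140))):
  a=A(*p,124);b=A(*q,124);print(n,(a+b)/2,np.degrees(np.arctan2(*(a-b)[[1,0]])),np.linalg.norm(a-b))
k=A(236,80,130);print(k)
for w in ('scene0','side0'):
  pass
print('board edges y dir', [A(*p,20) for p in((347,340),(349,520),(477,340),(465,520))])
E
```

```text
mouth [565.5  41.4 163. ]
grip [577.5 111.1 185. ] [589.8 189.7 185. ] 81.07979568794232
red [483.8 346.  124. ] 97.32155685572182 87.38500968278267
blue [395.2 351.3 124. ] 89.14429218415358 84.71960776690239
yel [562.3 330.1 124. ] 92.60888907487816 85.83241257180443
[487.7 342.6 130. ]
board edges y dir [array([512.5, 109. ,  20. ]), array([ 469.1, -128. ,   20. ]), array([636.7,  93.5,  20. ]), array([ 608.8, -144.8,   20. ])]
```

```bash
python3 -m creep '[{"dx":0.342,"dy":-0.292,"dz":0.1,"yaw":-0.084,"hand":0},{"dx":0.342,"dy":-0.292,"dz":0.1,"yaw":-0.084,"hand":0},{"dx":0.342,"dy":-0.292,"dz":0.25,"yaw":-0.084,"hand":0},{"dx":0.342,"dy":-0.292,"dz":0.275,"yaw":-0.084,"hand":0},{"dx":0.342,"dy":-0.292,"dz":0.275,"yaw":-0.084,"hand":0}]'
python3 -m creep '[{"dx":0,"dy":0,"dz":0,"yaw":0,"hand":0}]'
python3 - <<'E'
from h import *
go(485.5,344.5,195,8)
f='wrist3';c=snap('wrist',f)
print(proj(f,[485.5,344.5,142],1),proj(f,[484,355,55],1), tool()[2]['joints'].round(2))
cv2.imwrite('pics/wrist3c.png',cv2.resize(c['color'],(800,600),interpolation=cv2.INTER_CUBIC))
E
```

```text
time_s: 6.38
tool_pos: [485.4, 338.1, 245.4]
orientation: [-0.001, 0.656, 0.754, -0.003]
force: [0.0, -0.1, -0.2]
width: 85.4
grasp_force: 0.0
time_s: 6.5
tool_pos: [489.1, 337.4, 249.0]
orientation: [0.001, 0.658, 0.753, 0.0]
force: [0.9, 0.4, 0.6]
width: 85.4
grasp_force: 0.0
g [489.2 337.4 195. ] ydir 7.7 dx 0.0189 dy -0.0068 dz -0.0001 yaw -0.0019 (or 0.9981) w 85.4 grip 0.0 F [0.9 0.4 0.6] T [-0.01 -0.02 -0.02] t 6.50
[283.04090832 236.74988962] [284.28425161 183.9825005 ] [-0.37  0.64 -0.45  1.73  0.35  0.85 -0.84]
```

View pics/wrist3c.png

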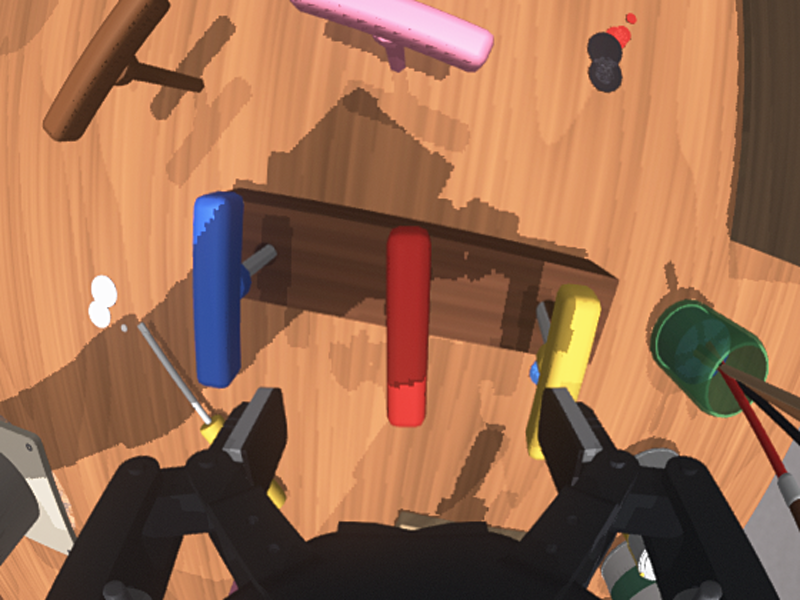

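The red bar runs from (409,228) to (406,425), almost along the tool's x. It is centred between the fingers sideways, but lies ahead of them.

```bash
python3 - <<'E'
from h import *
np.set_printoptions(precision=1,suppress=True)
f='wrist3'; A=lambda u,v,z:atz(f,u*.7,v*.7,z,1)
a=A(409,230,140);b=A(406,423,140);print((a+b)/2,np.degrees(np.arctan2(*(a-b)[[1,0]])),np.linalg.norm(a-b))
c=(a+b)/2
print('blue',(A(219,194,140)+A(219,385,140))/2)
go(c[0],c[1],132,np.degrees(np.arctan2(*(a-b)[[1,0]]))-90)
E
```

```text
[486.6 345.4 140. ] 96.60759154351295 87.77351496326423
blue [403.  351.4 140. ]
g [489.6 337.4 195.5] ydir 7.6 dx 0.0208 dy -0.0053 dz 0.1587 yaw 0.0055 (or -0.9945) w 85.5 grip 0.0 F [ 0.3 -0.1 -1.1] T [0. 0. 0.] t 6.55
```

```bash
python3 -m creep '[{"dx":0.021,"dy":-0.005,"dz":0.02,"yaw":0.004,"hand":0.45},{"dx":0.021,"dy":-0.005,"dz":0.02,"yaw":0.004,"hand":0.45},{"dx":0.021,"dy":-0.005,"dz":0.02,"yaw":0.004,"hand":0.45},{"dx":0.021,"dy":-0.005,"dz":0.11,"yaw":0.004,"hand":0.45},{"dx":0.021,"dy":-0.005,"dz":0.158,"yaw":0.004,"hand":0.45}]' 60
python3 -m creep '[{"dx":0,"dy":0,"dz":0,"yaw":0,"hand":0.45},{"dx":0,"dy":0,"dz":0,"yaw":0,"hand":1},{"dx":0,"dy":0,"dz":0,"yaw":0,"hand":1},{"dx":0,"dy":0,"dz":0,"yaw":0,"hand":1},{"dx":0,"dy":0,"dz":0,"yaw":0,"hand":1}]' 60
python3 - <<'E'
from h import *
go(486.6,345.4,132,6.6)
E
```

```text
time_s: 7.18
tool_pos: [484.4, 345.8, 183.9]
orientation: [0.0, 0.663, 0.749, -0.001]
force: [-0.2, -0.2, 0.8]
width: 46.8
grasp_force: 0.0
time_s: 7.8
tool_pos: [485.1, 347.1, 186.2]
orientation: [0.0, 0.662, 0.749, 0.001]
force: [0.1, 0.3, 6.2]
width: 17.3
grasp_force: 59.8
g [485.2 347.2 132.2] ydir 7.0 dx -0.0049 dy 0.0028 dz 0.0005 yaw 0.0024 (or -0.9976) w 17.3 grip 59.8 F [0.1 0.3 6.2] T [-0.02  0.03  0.02] t 7.80
```

```bash
python3 -m creep '[{"dx":0,"dy":0,"dz":-0.1,"yaw":0,"hand":1},{"dx":0,"dy":0,"dz":-0.25,"yaw":0,"hand":1},{"dx":0,"dy":0,"dz":-0.4,"yaw":0,"hand":1},{"dx":0,"dy":0,"dz":-0.52,"yaw":0,"hand":1},{"dx":0,"dy":0,"dz":-0.52,"yaw":0,"hand":1}]' 80
python3 - <<'E'
from h import *
go(565,41,340,-8.5)
print(tool()[2]['joints'].round(2))
E
```

```text
time_s: 8.43
tool_pos: [485.4, 347.8, 397.2]
orientation: [0.001, 0.662, 0.749, 0.004]
force: [-0.1, -0.1, -2.6]
width: 17.1
grasp_force: 79.2
g [485.8 348.1 343.2] ydir 7.0 dx -0.7861 dy 0.1027 dz 0.0055 yaw 0.0862 (or -0.9138) w 17.1 grip 79.2 F [-0.1 -0.1 -2.6] T [ 0.01 -0.03  0.02] t 8.43
[-0.35  0.5  -0.51  1.54  0.26  1.16 -0.78]
```

```bash
python3 -m creep '[{"dx":-0.786,"dy":0.103,"dz":0,"yaw":0.08,"hand":1},{"dx":-0.786,"dy":0.103,"dz":0,"yaw":0.08,"hand":1},{"dx":-0.786,"dy":0.103,"dz":0,"yaw":0.08,"hand":1},{"dx":-0.786,"dy":0.103,"dz":0,"yaw":0.08,"hand":1},{"dx":-0.786,"dy":0.103,"dz":0,"yaw":0.08,"hand":1}]'
python3 -m creep '[{"dx":-0.01,"dy":0,"dz":0,"yaw":0,"hand":1},{"dx":-0.01,"dy":0,"dz":0,"yaw":0,"hand":1},{"dx":-0.01,"dy":0,"dz":0,"yaw":0,"hand":1}]'
python3 - <<'E'
from h import *
go(565,41,320,-8.5)
print(tool()[2]['joints'].round(2))
E
```

```text
time_s: 9.05
tool_pos: [562.3, 41.7, 391.5]
orientation: [-0.001, 0.751, 0.66, -0.001]
force: [0.9, 0.1, -0.5]
width: 17.1
grasp_force: 79.1
time_s: 9.43
tool_pos: [561.7, 41.9, 392.5]
orientation: [-0.001, 0.75, 0.661, -0.0]
force: [-0.6, 0.3, 0.7]
width: 16.5
grasp_force: 79.1
g [561.6  42.  338.5] ydir -7.2 dx -0.0014 dy 0.0088 dz 0.0461 yaw 0.0073 (or -0.9927) w 16.5 grip 79.1 F [-0.6  0.3  0.7] T [0.05 0.01 0.04] t 9.43
[ 0.15  0.44 -0.4   1.63  0.19  1.11 -0.43]
```

```bash
python3 -m creep '[{"dx":-0.001,"dy":0.009,"dz":0.09,"yaw":0,"hand":1},{"dx":-0.001,"dy":0.009,"dz":0.09,"yaw":0,"hand":1},{"dx":-0.001,"dy":0.009,"dz":0.09,"yaw":0,"hand":1}]'
python3 - <<'E'
from h import *
go(565,41,300,-7)
a=snap('scene','scene4')['color'];b=snap('side','side4')['color'];w=snap('wrist','wrist4')['color']
def cr(i,x,y,w,h): return cv2.resize(i[y:y+h,x:x+w],(400,300),interpolation=cv2.INTER_CUBIC)
o=np.vstack([np.hstack([cr(a,210,120,100,75),cr(b,230,130,100,75)]),np.hstack([cr(w,0,0,560,420),cr(w,180,240,200,150)])])
cv2.imwrite('pics/crop4.png',o)
E
```

```text
time_s: 9.8
tool_pos: [565.9, 40.3, 357.7]
orientation: [0.0, 0.751, 0.661, 0.0]
force: [0.4, -0.4, -1.7]
width: 17.0
grasp_force: 79.1
g [566.   40.3 303.7] ydir -7.3 dx 0.0013 dy -0.0026 dz 0.0094 yaw -0.0015 (or 0.9985) w 17.0 grip 79.1 F [ 0.4 -0.4 -1.7] T [ 0.   -0.    0.02] t 9.80
```

View pics/crop4.png

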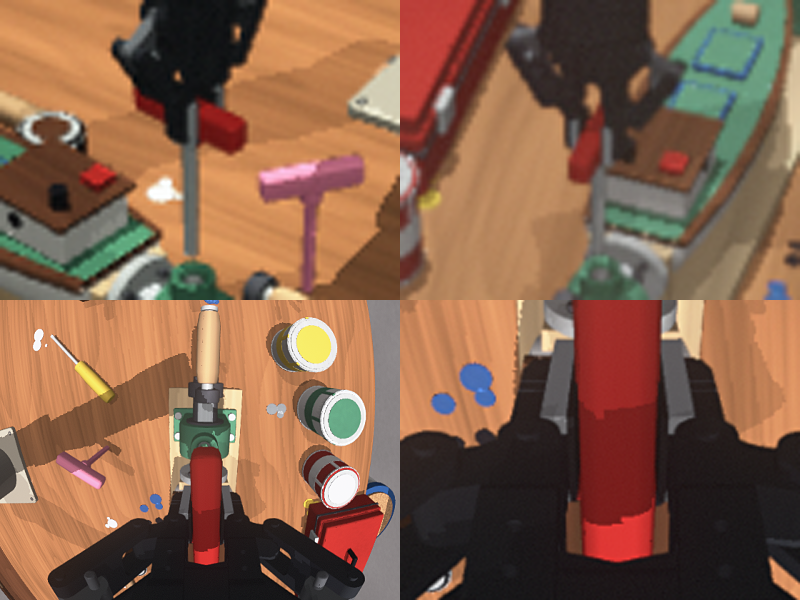

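```bash
python3 - <<'E'
from h import *
np.set_printoptions(precision=1,suppress=True)
s=(257.75,183.2);d=(279.5,194)
print('tip tri',tri(ray('scene4',*s),ray('side4',*d)))
for z in (181,183.5):print(z,atz('scene4',*s,z),atz('side4',*d,z))
print('expected tip px',proj('scene4',[566,40.3,183.5]),proj('side4',[566,40.3,183.5]))
print('expected mouth px',proj('scene4',[565.5,41.2,163]),proj('side4',[565.5,41.2,163]))
# green boss rings: enlarge
a=cv2.imread('pics/scene0.png');b=cv2.imread('pics/side0.png');a4=cv2.imread('pics/scene4.png');b4=cv2.imread('pics/side4.png')
def cr(i,x,y): return cv2.resize(i[y:y+30,x:x+40],(400,300),interpolation=cv2.INTER_CUBIC)
cv2.imwrite('pics/crop5.png',np.vstack([np.hstack([cr(a,240,170),cr(b,260,180)]),np.hstack([cr(a4,240,170),cr(b4,260,180)])]))
E
```

```text
tip tri [563.4  37.9 178.9]
181 [564.2  37.4 181. ] [562.9  42.3 181. ]
183.5 [566.8  39.3 183.5] [562.4  44.8 183.5]
expected tip px [258.2 183.2] [278.7 192.8]
expected mouth px [258.7 188.8] [278.8 197.7]
```

View pics/crop5.png

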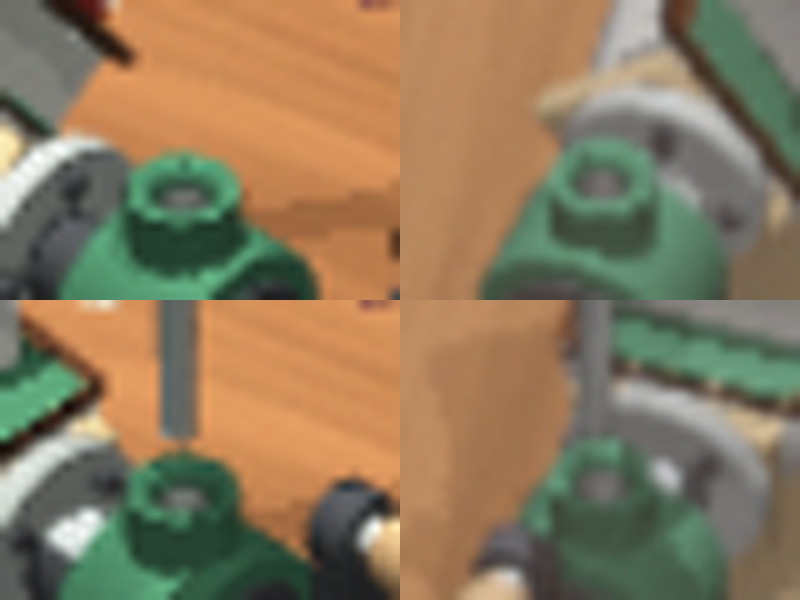

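```bash
python3 - <<'E'
from h import *
np.set_printoptions(precision=2,suppress=True)
m=np.array([565.5,41.2,163.])
A=[];r=[]
for f,mp,tp in(('scene4',(258.3,189.4),(258,183.6)),('side4',(280.3,198.2),(279.5,193.8))):
    b=proj(f,m); J=np.array([proj(f,m+[0,0,19]+e)-proj(f,m+[0,0,19]) for e in np.eye(3)]).T
    A.append(J); r.append((np.array(tp)-mp)-(proj(f,m+[0,0,19])-b))
A=np.vstack(A);r=np.hstack(r);print(r,np.linalg.lstsq(A,r,rcond=None)[0]+[0,0,19]); print(np.linalg.lstsq(A[:,:2],r-A[:,2]*1,rcond=None)[0])
E
```

```text
[-0.23 -0.58 -0.78 -0.06] [ 1.83  1.16 21.65]
[1.33 0.16]
```

```bash
python3 -m creep '[{"dx":-0.001,"dy":-0.003,"dz":0.02,"yaw":0,"hand":1},{"dx":-0.001,"dy":-0.003,"dz":0.04,"yaw":0,"hand":1},{"dx":-0.001,"dy":-0.003,"dz":0.05,"yaw":0,"hand":1},{"dx":-0.001,"dy":-0.003,"dz":0.055,"yaw":0,"hand":1},{"dx":-0.001,"dy":-0.003,"dz":0.055,"yaw":0,"hand":1}]' 80
python3 -c "
from h import *
go(564.7,40,277,-7)"
```

```text
time_s: 10.58
tool_pos: [564.6, 38.9, 334.8]
orientation: [-0.0, 0.751, 0.66, -0.0]
force: [-0.3, -0.1, -0.4]
width: 16.8
grasp_force: 79.1
g [564.6  38.9 280.8] ydir -7.4 dx 0.0028 dy 0.0000 dz 0.0095 yaw -0.0021 (or 0.9979) w 16.8 grip 79.1 F [-0.3 -0.1 -0.4] T [-0.03 -0.   -0.02] t 10.57
```

```bash
python3 -m creep '[{"dx":0.002,"dy":0,"dz":0.003,"yaw":0,"hand":1},{"dx":0.002,"dy":0,"dz":0.006,"yaw":0,"hand":1},{"dx":0.002,"dy":0,"dz":0.008,"yaw":0,"hand":1},{"dx":0.002,"dy":0,"dz":0.01,"yaw":0,"hand":1}]' 80
python3 -c "
from h import *
go(564.7,40,277,-7)"
```

```text
time_s: 11.08
tool_pos: [564.7, 39.7, 331.1]
orientation: [0.0, 0.751, 0.66, 0.0]
force: [-0.8, 0.0, 2.6]
width: 16.3
grasp_force: 79.7
g [564.8  39.7 277.1] ydir -7.4 dx 0.0006 dy -0.0002 dz 0.0002 yaw -0.0021 (or 0.9979) w 16.3 grip 79.7 F [-0.8  0.   2.6] T [0.02 0.18 0.01] t 11.07
```

```bash
python3 -m creep '[{"dx":0,"dy":0,"dz":0.002,"yaw":0,"hand":1},{"dx":0,"dy":0,"dz":0.003,"yaw":0,"hand":1},{"dx":0,"dy":0,"dz":0.003,"yaw":0,"hand":1}]' 80
python3 -c "
from h import *
go(564.7,40,277,-7)"
```

```text
time_s: 11.45
tool_pos: [564.8, 39.9, 330.8]
orientation: [0.0, 0.751, 0.66, 0.0]
force: [-2.3, -0.9, 6.0]
width: 16.7
grasp_force: 80.3
g [564.9  39.9 276.8] ydir -7.4 dx 0.0003 dy -0.0005 dz -0.0004 yaw -0.0020 (or 0.9980) w 16.7 grip 80.3 F [-2.3 -0.9  6. ] T [-0.01  0.58  0.01] t 11.45
```

```bash
python3 -m creep '[{"dx":0,"dy":-0.001,"dz":0.003,"yaw":0.02,"hand":1},{"dx":0,"dy":-0.001,"dz":0.003,"yaw":0.04,"hand":1},{"dx":0,"dy":-0.001,"dz":0.003,"yaw":0.06,"hand":1},{"dx":0,"dy":-0.001,"dz":0.003,"yaw":0.08,"hand":1},{"dx":0,"dy":-0.001,"dz":0.003,"yaw":0.1,"hand":1}]' 80
python3 -c "
from h import *
go(564.7,40,277,-7)"
```

```text
time_s: 12.08
tool_pos: [564.8, 39.8, 329.0]
orientation: [0.0, 0.846, 0.534, 0.001]
force: [1.2, -0.3, -0.3]
width: 16.7
grasp_force: 79.2
g [564.9  39.8 275. ] ydir -25.5 dx 0.0001 dy -0.0006 dz -0.0051 yaw -0.1027 (or 0.8973) w 16.7 grip 79.2 F [ 1.2 -0.3 -0.3] T [ 0.01 -0.28  0.02] t 12.07
```

```bash
python3 -m creep '[{"dx":0,"dy":0,"dz":0.004,"yaw":0,"hand":1},{"dx":0,"dy":0,"dz":0.008,"yaw":0,"hand":1},{"dx":0,"dy":0,"dz":0.01,"yaw":0,"hand":1}]' 80
python3 -c "
from h import *
go(564.7,40,277,-7)"
```

```text
time_s: 12.45
tool_pos: [564.8, 39.8, 324.6]
orientation: [0.0, 0.845, 0.535, 0.001]
force: [2.1, 0.9, 0.2]
width: 16.8
grasp_force: 79.3
g [564.8  39.8 270.6] ydir -25.3 dx 0.0003 dy -0.0005 dz -0.0160 yaw -0.1019 (or 0.8981) w 16.8 grip 79.3 F [2.1 0.9 0.2] T [ 0.05 -0.62 -0.04] t 12.45
```

Going in freely, so I keep lowering.

```bash
python3 -m creep '[{"dx":0,"dy":0,"dz":0.006,"yaw":0,"hand":1},{"dx":0,"dy":0,"dz":0.012,"yaw":0,"hand":1},{"dx":0,"dy":0,"dz":0.018,"yaw":0,"hand":1},{"dx":0,"dy":0,"dz":0.022,"yaw":0,"hand":1},{"dx":0,"dy":0,"dz":0.022,"yaw":0,"hand":1}]' 80
python3 -c "
from h import *
go(564.7,40,277,-7)
print(tool()[2]['joints'].round(2))"
```

```text
time_s: 13.08
tool_pos: [564.7, 39.8, 316.2]
orientation: [0.0, 0.845, 0.535, 0.001]
force: [2.8, 0.3, 3.8]
width: 17.1
grasp_force: 79.7
g [564.8  39.8 262.2] ydir -25.4 dx 0.0003 dy -0.0003 dz -0.0369 yaw -0.1020 (or 0.8980) w 17.1 grip 79.7 F [2.8 0.3 3.8] T [ 0.04 -0.87 -0.03] t 13.07
[ 0.08  0.51 -0.3   1.74  0.18  0.92 -0.74]
```

```bash
python3 -m creep '[{"dx":0,"dy":0,"dz":-0.001,"yaw":0.03,"hand":1},{"dx":0,"dy":0,"dz":-0.001,"yaw":0.06,"hand":1},{"dx":0,"dy":0,"dz":-0.001,"yaw":0.09,"hand":1},{"dx":0,"dy":0,"dz":-0.001,"yaw":0.12,"hand":1},{"dx":0,"dy":0,"dz":-0.001,"yaw":0.15,"hand":1}]' 110
python3 -c "
from h import *
go(564.7,40,262,-7)"
```

```text
time_s: 13.7
tool_pos: [565.8, 38.9, 316.4]
orientation: [0.001, 0.947, 0.321, 0.002]
force: [6.2, -2.3, -1.0]
width: 16.3
grasp_force: 107.4
g [566.1  38.8 262.4] ydir -52.5 dx -0.0009 dy -0.0045 dz 0.0010 yaw -0.2529 (or 0.7471) w 16.3 grip 107.4 F [ 6.2 -2.3 -1. ] T [-0.56 -1.86  0.31] t 13.70
```

```bash
python3 -m creep '[{"dx":0.001,"dy":0.002,"dz":0,"yaw":0.02,"hand":1},{"dx":0.001,"dy":0.002,"dz":0,"yaw":0.04,"hand":1},{"dx":0.001,"dy":0.002,"dz":0,"yaw":0.04,"hand":1}]' 110
python3 -c "
from h import *
go(564.7,40,262,-7)"
```

```text
time_s: 14.08
tool_pos: [566.4, 38.4, 316.4]
orientation: [0.001, 0.965, 0.262, 0.002]
force: [5.5, -1.9, -0.1]
width: 16.1
grasp_force: 107.6
g [566.6  38.4 262.4] ydir -59.6 dx -0.0020 dy -0.0059 dz 0.0010 yaw -0.2922 (or 0.7078) w 16.1 grip 107.6 F [ 5.5 -1.9 -0.1] T [-0.49 -1.59  0.22] t 14.07
```

```bash
python3 -m creep '[{"dx":0.002,"dy":0.002,"dz":0,"yaw":0.02,"hand":1},{"dx":0.002,"dy":0.002,"dz":0,"yaw":0.04,"hand":1},{"dx":0.002,"dy":0.002,"dz":0,"yaw":0.04,"hand":1}]' 110
python3 -c "
from h import *
go(564.7,40,262,-7)"
python3 -m creep '[{"dx":0,"dy":0,"dz":0,"yaw":0.02,"hand":1},{"dx":0,"dy":0,"dz":0,"yaw":0.04,"hand":1},{"dx":0,"dy":0,"dz":0,"yaw":0.04,"hand":1}]' 110
python3 -c "
from h import *
go(564.7,40,262,-7)
print(tool()[2]['joints'].round(2))"
```

```text
time_s: 14.45
tool_pos: [567.0, 38.1, 316.4]
orientation: [0.001, 0.979, 0.202, 0.001]
force: [5.1, -3.4, -0.2]
width: 16.6
grasp_force: 107.7
g [567.2  38.  262.4] ydir -66.7 dx -0.0037 dy -0.0071 dz 0.0010 yaw -0.3319 (or 0.6681) w 16.6 grip 107.7 F [ 5.1 -3.4 -0.2] T [-0.74 -1.44  0.15] t 14.45
time_s: 14.82
tool_pos: [567.1, 37.7, 316.4]
orientation: [0.001, 0.99, 0.14, 0.001]
force: [4.1, -2.5, 0.5]
width: 16.0
grasp_force: 107.7
g [567.3  37.6 262.4] ydir -73.9 dx -0.0045 dy -0.0077 dz 0.0010 yaw -0.3719 (or 0.6281) w 16.0 grip 107.7 F [ 4.1 -2.5  0.5] T [-0.91 -1.53  0.17] t 14.82
[-0.07  0.5  -0.07  1.74  0.04  0.91 -1.45]
```

```bash
for i in 1 ; do python3 -m creep '[{"dx":0,"dy":0.001,"dz":0,"yaw":0.015,"hand":1},{"dx":0,"dy":0.001,"dz":0,"yaw":0.03,"hand":1},{"dx":0,"dy":0.001,"dz":0,"yaw":0.03,"hand":1}]' 110 >/dev/null
python3 -c "
from h import *
go(564.7,40,262,-7)"; done
python3 -m creep '[{"dx":0,"dy":0.001,"dz":0,"yaw":0.015,"hand":1},{"dx":0,"dy":0.001,"dz":0,"yaw":0.03,"hand":1},{"dx":0,"dy":0.001,"dz":0,"yaw":0.03,"hand":1}]' 110 >/dev/null
python3 -c "
from h import *
go(564.7,40,262,-7)"
```

```text
g [567.4  37.2 262.4] ydir -79.3 dx -0.0053 dy -0.0082 dz 0.0010 yaw -0.4019 (or 0.5981) w 16.4 grip 107.7 F [ 5.3 -3.   1.5] T [-0.94 -1.58  0.2 ] t 15.20
g [567.5  36.8 262.4] ydir -84.7 dx -0.0062 dy -0.0087 dz 0.0010 yaw -0.4319 (or 0.5681) w 16.0 grip 107.7 F [ 4.8 -2.9  0. ] T [-0.98 -1.51  0.21] t 15.57
```

```bash
python3 -m creep '[{"dx":0,"dy":0,"dz":0,"yaw":0.015,"hand":1},{"dx":0,"dy":0,"dz":0,"yaw":0.03,"hand":1},{"dx":0,"dy":0,"dz":0,"yaw":0.03,"hand":1}]' 110 >/dev/null
python3 -c "
from h import *
go(564.7,40,262,-7)"
```

```text
g [567.5  36.4 262.4] ydir -90.2 dx -0.0070 dy -0.0089 dz 0.0010 yaw -0.4620 (or 0.5380) w 16.5 grip 107.7 F [ 5.3 -3.   1.6] T [-1.12 -1.56  0.19] t 15.95
```

```bash
python3 -m creep '[{"dx":0,"dy":0,"dz":0,"yaw":0.01,"hand":1},{"dx":0,"dy":0,"dz":0,"yaw":0.02,"hand":1},{"dx":0,"dy":0,"dz":0,"yaw":0.02,"hand":1}]' 110 >/dev/null
python3 -c "
from h import *
go(564.7,40,262,-7)"
```

```text
g [567.5  36.2 262.4] ydir -93.8 dx -0.0075 dy -0.0090 dz 0.0009 yaw -0.4819 (or 0.5181) w 16.2 grip 107.7 F [ 4.8 -3.7  0.6] T [-1.28 -1.52  0.21] t 16.32
```

```bash
python3 -m creep '[{"dx":0,"dy":0,"dz":0,"yaw":0.015,"hand":1},{"dx":0,"dy":0,"dz":0,"yaw":0.025,"hand":1},{"dx":0,"dy":0,"dz":0,"yaw":0.025,"hand":1}]' 110 >/dev/null
python3 -c "
from h import *
go(564.7,40,262,-7)"
```

```text
g [567.4  35.9 262.4] ydir -98.3 dx -0.0082 dy -0.0091 dz 0.0010 yaw 0.4930 (or -0.5070) w 16.3 grip 107.7 F [ 5.3 -5.2  1.1] T [-1.37 -1.49  0.19] t 16.70
```

```bash
python3 -m creep '[{"dx":0,"dy":0,"dz":0,"yaw":0.01,"hand":1},{"dx":0,"dy":0,"dz":0,"yaw":0.02,"hand":1},{"dx":0,"dy":0,"dz":0,"yaw":0.02,"hand":1}]' 110 >/dev/null
python3 -c "
from h import *
go(564.7,40,262,-7)"
```

```text
g [567.4  35.7 262.4] ydir -101.9 dx -0.0089 dy -0.0091 dz 0.0010 yaw 0.4730 (or -0.5270) w 16.1 grip 107.7 F [ 5.5 -5.2  0.2] T [-1.51 -1.44  0.23] t 17.07
```

```bash
python3 -m creep '[{"dx":0.002,"dy":0.001,"dz":0,"yaw":0.005,"hand":1},{"dx":0.003,"dy":0.002,"dz":0,"yaw":0.015,"hand":1},{"dx":0.003,"dy":0.002,"dz":0,"yaw":0.015,"hand":1}]' 110 >/dev/null
python3 -c "
from h import *
go(564.7,40,262,-7)"
```

```text
g [567.8  35.3 262.4] ydir -104.6 dx -0.0105 dy -0.0095 dz 0.0009 yaw 0.4580 (or -0.5420) w 16.4 grip 108.0 F [ 2.9 -3.7  1.7] T [-1.14 -1.11  0.24] t 17.45
```

```bash
python3 -m creep '[{"dx":0,"dy":0,"dz":0,"yaw":0.01,"hand":1},{"dx":0,"dy":0,"dz":0,"yaw":0.02,"hand":1},{"dx":0,"dy":0,"dz":0,"yaw":0.02,"hand":1}]' 110 >/dev/null
python3 -c "
from h import *
go(564.7,40,262,-7)"
```

```text
g [567.8  35.  262.4] ydir -108.2 dx -0.0112 dy -0.0094 dz 0.0010 yaw 0.4380 (or -0.5620) w 16.6 grip 108.0 F [ 4.  -4.5  2.7] T [-1.32 -1.08  0.1 ] t 17.82
```

```bash
python3 -m creep '[{"dx":0.002,"dy":0.001,"dz":0,"yaw":0.01,"hand":1},{"dx":0.003,"dy":0.002,"dz":0,"yaw":0.015,"hand":1},{"dx":0.003,"dy":0.002,"dz":0,"yaw":0.015,"hand":1}]' 110 >/dev/null
python3 -c "
from h import *
go(564.7,40,262,-7)"
```

```text
g [568.1  34.8 262.3] ydir -110.9 dx -0.0125 dy -0.0092 dz 0.0008 yaw 0.4228 (or -0.5772) w 16.4 grip 108.2 F [ 2.4 -4.4  5. ] T [-1.53 -0.65  0.19] t 18.20
```

```bash
python3 -m creep '[{"dx":0,"dy":0,"dz":0,"yaw":0.01,"hand":1},{"dx":0,"dy":0,"dz":0,"yaw":0.015,"hand":1},{"dx":0,"dy":0,"dz":0,"yaw":0.015,"hand":1}]' 110 >/dev/null
python3 -c "
from h import *
go(564.7,40,262,-7)
print(tool()[2]['joints'].round(2),tool()[2]['tau'].round(2))"
```

```text
g [568.   34.6 262.3] ydir -113.6 dx -0.0131 dy -0.0091 dz 0.0008 yaw 0.4078 (or -0.5922) w 16.7 grip 108.3 F [ 2.7 -5.6  4.8] T [-1.62 -0.63  0.21] t 18.57
[-0.19  0.5   0.12  1.74 -0.07  0.91 -2.02] [ -2.87 -45.23  -1.22 -15.86  -1.96   0.75  -0.24]
```

```bash
python3 -m creep '[{"dx":0,"dy":0,"dz":0,"yaw":0.01,"hand":1},{"dx":0,"dy":0,"dz":0,"yaw":0.02,"hand":1},{"dx":0,"dy":0,"dz":0,"yaw":0.02,"hand":1}]' 110 >/dev/null
python3 -c "
from h import *
go(564.7,40,262,-7)
print(tool()[2]['joints'].round(2),tool()[2]['tau'].round(2))"
```

```text
g [567.9  34.5 262.3] ydir -117.2 dx -0.0135 dy -0.0086 dz 0.0008 yaw 0.3878 (or -0.6122) w 16.8 grip 108.3 F [ 1.5 -5.1  5.1] T [-1.66 -0.51  0.25] t 18.95
[-0.2   0.5   0.14  1.74 -0.08  0.91 -2.08] [ -3.01 -45.12  -1.16 -15.92  -2.09   0.69  -0.32]
```

```bash
python3 -m creep '[{"dx":0,"dy":0,"dz":0,"yaw":0.01,"hand":1},{"dx":0,"dy":0,"dz":0,"yaw":0.015,"hand":1},{"dx":0,"dy":0,"dz":0,"yaw":0.015,"hand":1}]' 110 >/dev/null
python3 - <<'E'
from h import *
go(564.7,40,262,-7)
a=snap('scene','scene6')['color'];b=snap('side','side6')['color'];w=snap('wrist','wrist6')['color']
def cr(i,x,y,w,h): return cv2.resize(i[y:y+h,x:x+w],(400,300),interpolation=cv2.INTER_CUBIC)
cv2.imwrite('pics/crop6.png',np.vstack([np.hstack([cr(a,210,130,100,75),cr(b,230,140,100,75)]),np.hstack([cr(w,0,0,560,420),cr(w,180,240,200,150)])]))
E
```

```text
g [567.9  34.3 262.3] ydir -119.9 dx -0.0140 dy -0.0083 dz 0.0008 yaw 0.3730 (or -0.6270) w 16.6 grip 108.4 F [ 0.9 -6.4  5. ] T [-1.77 -0.52  0.35] t 19.32
```

View pics/crop6.png

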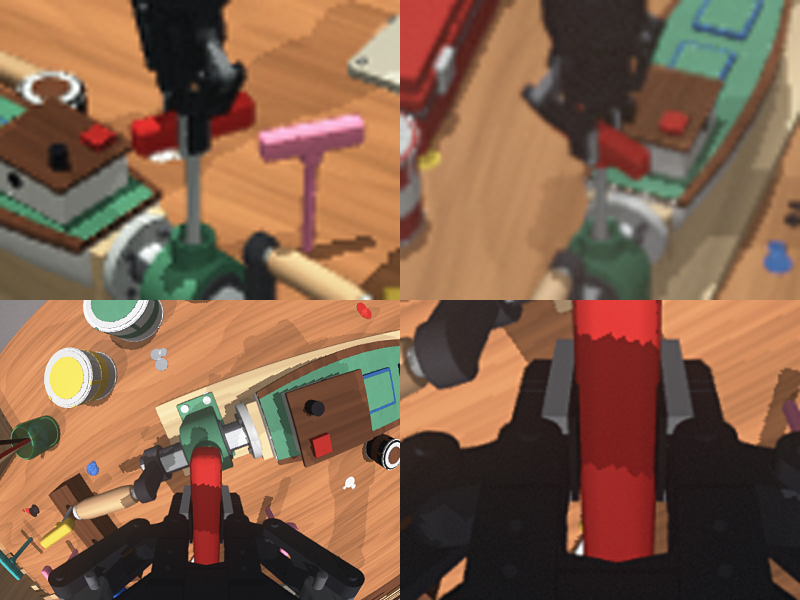

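The key stands in the screw, upright, and the torque has begun to climb (0.25, then 0.35). From here I use small steps.

```bash
python3 -m creep '[{"dx":0,"dy":0,"dz":0,"yaw":0.005,"hand":1},{"dx":0,"dy":0,"dz":0,"yaw":0.01,"hand":1},{"dx":0,"dy":0,"dz":0,"yaw":0.01,"hand":1},{"dx":0,"dy":0,"dz":0,"yaw":0.01,"hand":1}]' 110 >/dev/null
python3 -c "
from h import *
go(564.7,40,262,-7)
print(tool()[2]['tau'].round(2)[6])"
python3 -m creep '[{"dx":0,"dy":0,"dz":0,"yaw":0,"hand":1}]' 110 >/dev/null
python3 -c "
from h import *
go(564.7,40,262,-7)
print(tool()[2]['tau'].round(2)[6])"
```

```text
g [567.8  34.3 262.3] ydir -121.7 dx -0.0142 dy -0.0081 dz 0.0008 yaw 0.3630 (or -0.6370) w 16.5 grip 108.4 F [ 1.7 -4.9  4.8] T [-1.81 -0.48  0.44] t 19.98
-0.43
g [567.8  34.3 262.3] ydir -121.7 dx -0.0142 dy -0.0081 dz 0.0008 yaw 0.3630 (or -0.6370) w 16.5 grip 108.4 F [ 2.1 -5.9  4.5] T [-1.82 -0.49  0.41] t 20.10
-0.42
```

```bash
python3 -m creep '[{"dx":0,"dy":0,"dz":0,"yaw":0.005,"hand":1},{"dx":0,"dy":0,"dz":0,"yaw":0.01,"hand":1},{"dx":0,"dy":0,"dz":0,"yaw":0.01,"hand":1},{"dx":0,"dy":0,"dz":0,"yaw":0.01,"hand":1}]' 110 >/dev/null
python3 -c "
from h import *
go(564.7,40,262,-7)
print(tool()[2]['tau'].round(2)[6])"
python3 -m creep '[{"dx":0,"dy":0,"dz":0,"yaw":0,"hand":1}]' 110 >/dev/null
python3 -c "
from h import *
go(564.7,40,262,-7)
print(tool()[2]['tau'].round(2)[6])"
```

```text
g [567.8  34.2 262.3] ydir -123.4 dx -0.0145 dy -0.0078 dz 0.0008 yaw 0.3531 (or -0.6469) w 16.1 grip 108.5 F [ 1.4 -6.5  5.1] T [-1.82 -0.43  0.49] t 20.60
-0.49
g [567.8  34.2 262.3] ydir -123.4 dx -0.0145 dy -0.0078 dz 0.0008 yaw 0.3531 (or -0.6469) w 16.2 grip 108.5 F [ 1.4 -5.9  5.3] T [-1.81 -0.46  0.49] t 20.73
-0.49
```

```bash
python3 -m creep '[{"dx":0.002,"dy":0.002,"dz":0,"yaw":0,"hand":1},{"dx":0.002,"dy":0.002,"dz":0,"yaw":0,"hand":1}]' 110 >/dev/null
python3 -c "
from h import *
go(564.7,40,262,-7)"
python3 -m creep '[{"dx":0,"dy":0,"dz":0,"yaw":0,"hand":0.6},{"dx":0,"dy":0,"dz":0,"yaw":0,"hand":0.4},{"dx":0,"dy":0,"dz":0,"yaw":0,"hand":0.2},{"dx":0,"dy":0,"dz":0,"yaw":0,"hand":0.2}]'
python3 -c "
from h import *
go(564.7,40,262,-7)"
```

```text
g [567.9  33.9 262.3] ydir -123.4 dx -0.0152 dy -0.0083 dz 0.0008 yaw 0.3532 (or -0.6468) w 16.3 grip 108.5 F [ 0.9 -4.1  4.8] T [-1.48 -0.38  0.43] t 20.98
time_s: 21.48
tool_pos: [568.2, 35.4, 315.9]
orientation: [-0.0, 0.958, -0.288, -0.0]
force: [0.2, 0.6, 0.5]
width: 68.5
grasp_force: 0.0
g [568.1  35.4 261.9] ydir -123.5 dx -0.0135 dy -0.0048 dz -0.0002 yaw 0.3530 (or -0.6470) w 68.5 grip 0.0 F [0.2 0.6 0.5] T [-0.01  0.02 -0.04] t 21.48
```

Released. I'll rise straight up and check.

```bash
python3 -m creep '[{"dx":0,"dy":0,"dz":-0.05,"yaw":0,"hand":0.2},{"dx":0,"dy":0,"dz":-0.15,"yaw":0,"hand":0.2},{"dx":0,"dy":0,"dz":-0.25,"yaw":0,"hand":0.2},{"dx":0,"dy":0,"dz":-0.25,"yaw":0,"hand":0.2}]'
python3 - <<'E'
from h import *
a=snap('scene','scene7')['color'];b=snap('side','side7')['color'];w=snap('wrist','wrist7')['color']
def cr(i,x,y,w,h): return cv2.resize(i[y:y+h,x:x+w],(400,300),interpolation=cv2.INTER_CUBIC)
cv2.imwrite('pics/crop7.png',np.vstack([np.hstack([cr(a,210,130,100,75),cr(b,230,140,100,75)]),np.hstack([cr(w,0,0,560,420),cr(w,180,200,200,150)])]))
E
```

```text
time_s: 21.98
tool_pos: [569.8, 35.1, 419.4]
orientation: [-0.001, 0.958, -0.288, 0.003]
force: [0.1, -0.1, 0.1]
width: 68.3
grasp_force: 0.0
```

View pics/crop7.png

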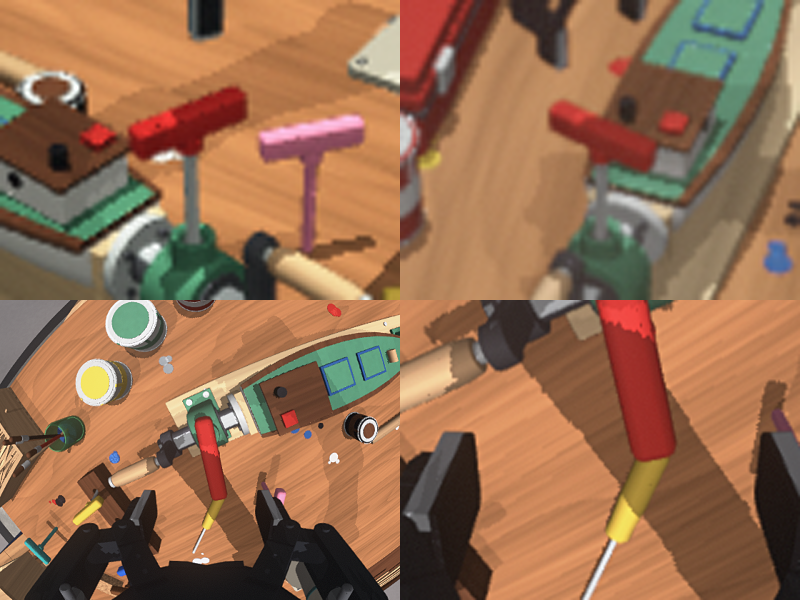

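```bash
python3 - <<'E'
from h import *
f='wrist7';w=cv2.imread('pics/wrist7.png')
h=cv2.cvtColor(w,cv2.COLOR_BGR2HSV);m=(((h[...,0]<5)|(h[...,0]>175))&(h[...,1]>180)&(h[...,2]>60)).astype(np.uint8)
n,l,s,c=cv2.connectedComponentsWithStats(m);i=max(range(1,n),key=lambda i:s[i,4] if 250<c[i][0]<330 else 0);print(s[i])
p=np.argwhere(l==i);pts=np.array([atz(f,v,u,268,1)[:2] for u,v in p[::5]])
vx,vy,x,y=cv2.fitLine(pts.astype(np.float32),cv2.DIST_L2,0,.01,.01).ravel();a=np.degrees(np.arctan2(vy,vx))
print('bar',a,'centre',pts.mean(0),'length',np.ptp(pts@[vx,vy]),'key as ydir',a-90, a+90)
go(pts.mean(0)[0],pts.mean(0)[1],262,a-90)
E
```

```text
[ 273  166   45  114 2639]
bar -21.71926 centre [565.06213855  32.11207018] length 88.8338590320405 key as ydir -111.71926 68.28074
g [567.8  35.2 361.3] ydir -123.5 dx -0.0011 dy 0.0099 dz 0.2481 yaw -0.0652 (or 0.9348) w 68.6 grip 0.0 F [ 0.4  0.5 -0.1] T [-0.05 -0.05  0.02] t 22.12
```

The key is standing, but it has turned back about 12° since release. That could be play in the socket or a slackened screw, so I'll regrip and feel.

```bash
python3 -m creep '[{"dx":-0.001,"dy":0.007,"dz":0.05,"yaw":-0.065,"hand":0.2},{"dx":-0.001,"dy":0.007,"dz":0.1,"yaw":-0.065,"hand":0.2},{"dx":-0.001,"dy":0.007,"dz":0.2,"yaw":-0.065,"hand":0.2},{"dx":-0.001,"dy":0.007,"dz":0.245,"yaw":-0.065,"hand":0.2},{"dx":-0.001,"dy":0.007,"dz":0.245,"yaw":-0.065,"hand":0.5}]' 40 >/dev/null
python3 -m creep '[{"dx":0,"dy":0,"dz":0,"yaw":0,"hand":0.7},{"dx":0,"dy":0,"dz":0,"yaw":0,"hand":0.8},{"dx":0,"dy":0,"dz":0,"yaw":0,"hand":1},{"dx":0,"dy":0,"dz":0,"yaw":0,"hand":1}]' 40
python3 -c "
from h import *
go(565,32,262,-111.7)"
```

```text
time_s: 23.25
tool_pos: [567.1, 33.0, 319.0]
orientation: [-0.0, 0.982, -0.189, 0.001]
force: [-0.4, 0.4, 3.5]
width: 17.3
grasp_force: 40.6
g [567.2  33.  265. ] ydir -111.8 dx -0.0042 dy 0.0043 dz 0.0074 yaw -0.0004 (or 0.9996) w 17.3 grip 40.6 F [-0.4  0.4  3.5] T [ 0.   -0.08 -0.01] t 23.25
```

```bash
python3 -m creep '[{"dx":0,"dy":0,"dz":0,"yaw":0.007,"hand":1},{"dx":0,"dy":0,"dz":0,"yaw":0.015,"hand":1},{"dx":0,"dy":0,"dz":0,"yaw":0.015,"hand":1}]' 80 >/dev/null
python3 -c "
from h import *
go(565,32,262,-111.7);print(tool()[2]['tau'][6].round(2))"
python3 -m creep '[{"dx":0,"dy":0,"dz":0,"yaw":0.007,"hand":1},{"dx":0,"dy":0,"dz":0,"yaw":0.015,"hand":1},{"dx":0,"dy":0,"dz":0,"yaw":0.015,"hand":1}]' 80 >/dev/null
python3 -c "
from h import *
go(565,32,262,-111.7);print(tool()[2]['tau'][6].round(2))"
```

```text
g [567.2  32.9 265. ] ydir -114.5 dx -0.0041 dy 0.0044 dz 0.0075 yaw -0.0157 (or 0.9843) w 16.2 grip 79.2 F [0.1 0.  5.6] T [-0.03 -0.01 -0.02] t 23.62
-0.07
g [567.2  32.9 265. ] ydir -117.2 dx -0.0039 dy 0.0046 dz 0.0075 yaw -0.0307 (or 0.9693) w 16.3 grip 79.3 F [-0.3  0.   5.9] T [ 0.01 -0.03  0.08] t 24.00
-0.11
```

```bash
python3 -m creep '[{"dx":0,"dy":0,"dz":0,"yaw":0.007,"hand":1},{"dx":0,"dy":0,"dz":0,"yaw":0.014,"hand":1},{"dx":0,"dy":0,"dz":0,"yaw":0.014,"hand":1}]' 80 >/dev/null
python3 -c "
from h import *
go(565,32,262,-111.7);print(tool()[2]['tau'][6].round(2))"
```

```text
g [567.1  32.9 265. ] ydir -119.7 dx -0.0036 dy 0.0045 dz 0.0075 yaw -0.0444 (or 0.9556) w 16.5 grip 79.4 F [-0.4 -0.2  5.7] T [-0.05  0.02  0.25] t 24.38
-0.33
```

```bash
python3 -m creep '[{"dx":0,"dy":0,"dz":0,"yaw":0.006,"hand":1},{"dx":0,"dy":0,"dz":0,"yaw":0.011,"hand":1},{"dx":0,"dy":0,"dz":0,"yaw":0.011,"hand":1}]' 80 >/dev/null
python3 -c "
from h import *
go(565,32,262,-111.7);print(tool()[2]['tau'][6].round(2))"
```

```text
g [567.1  32.8 265. ] ydir -121.6 dx -0.0033 dy 0.0044 dz 0.0075 yaw -0.0552 (or 0.9448) w 16.6 grip 79.4 F [-0.3 -0.   6.5] T [-0.07  0.11  0.47] t 24.75
-0.46
```

```bash
python3 -m creep '[{"dx":0,"dy":0,"dz":0,"yaw":0.005,"hand":1},{"dx":0,"dy":0,"dz":0,"yaw":0.009,"hand":1},{"dx":0,"dy":0,"dz":0,"yaw":0.009,"hand":1}]' 80 >/dev/null
python3 -c "
from h import *
go(565,32,262,-111.7);print(tool()[2]['tau'][6].round(2))"
```

```text
g [567.   32.8 265. ] ydir -123.2 dx -0.0032 dy 0.0044 dz 0.0075 yaw -0.0641 (or 0.9359) w 16.6 grip 79.5 F [-1.5 -0.3  6.9] T [-0.08  0.18  0.48] t 25.12
-0.51
```

It reads 0.5 N m with no side load. I'll ease the handle back to zero torque, then let go.

```bash
python3 -m creep '[{"dx":0,"dy":0,"dz":0,"yaw":-0.01,"hand":1},{"dx":0,"dy":0,"dz":0,"yaw":-0.02,"hand":1},{"dx":0,"dy":0,"dz":0,"yaw":-0.02,"hand":1}]' >/dev/null
python3 -c "
from h import *
go(565,32,262,-111.7);print(tool()[2]['tau'][6].round(2))"
python3 -m creep '[{"dx":0,"dy":0,"dz":0,"yaw":0,"hand":0.6},{"dx":0,"dy":0,"dz":0,"yaw":0,"hand":0.4},{"dx":0,"dy":0,"dz":0,"yaw":0,"hand":0.2},{"dx":0,"dy":0,"dz":0,"yaw":0,"hand":0.2}]'  >/dev/null
python3 -m creep '[{"dx":0,"dy":0,"dz":-0.05,"yaw":0,"hand":0.2},{"dx":0,"dy":0,"dz":-0.15,"yaw":0,"hand":0.2},{"dx":0,"dy":0,"dz":-0.25,"yaw":0,"hand":0.2},{"dx":0,"dy":0,"dz":-0.25,"yaw":0,"hand":0.2},{"dx":0,"dy":0,"dz":-0.25,"yaw":0,"hand":0.2}]'
python3 - <<'E'
from h import *
a=snap('scene','scene8')['color'];b=snap('side','side8')['color'];w=snap('wrist','wrist8')['color']
def cr(i,x,y,w,h): return cv2.resize(i[y:y+h,x:x+w],(400,300),interpolation=cv2.INTER_CUBIC)
cv2.imwrite('pics/crop8.png',np.vstack([np.hstack([cr(a,210,130,100,75),cr(b,230,140,100,75)]),np.hstack([cr(w,0,0,560,420),cr(a,120,100,300,225)])]))
E
```

```text
g [567.2  32.9 265. ] ydir -119.7 dx -0.0036 dy 0.0045 dz 0.0076 yaw -0.0445 (or 0.9555) w 16.6 grip 79.3 F [0.4 1.  6. ] T [0.01 0.03 0.15] t 25.50
-0.04
time_s: 26.62
tool_pos: [566.2, 33.0, 417.6]
orientation: [0.0, 0.967, -0.256, -0.0]
force: [0.7, 0.2, -0.3]
width: 68.4
grasp_force: 0.0
```

View pics/crop8.png

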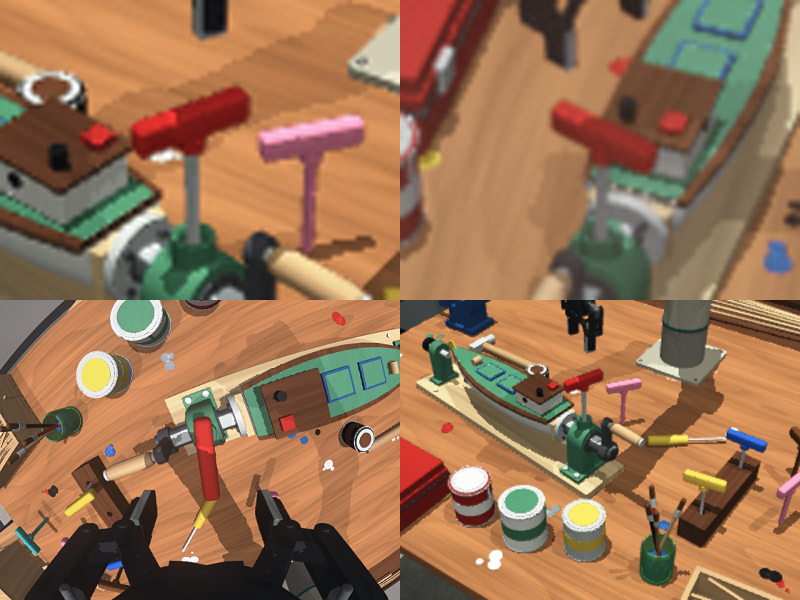

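The key stands upright in the screw, the boat is deck up, everything else is in place, and the hand is clear.

```bash
python3 -c "
from rig import env
print(env.sign_off())"
```

```text
the job is handed in; nothing more can be done
None
```

I handed the job in at about 27 s with the boat deck up, the setscrew tightened to about 0.5 N m by wrist torque, and the red key left standing upright in the screw; the sign-off gave no verdict.

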